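# Start the drying timers in painting order

## Task

Three freshly painted sample boards lie drying, each with its own timer standing just in front of it, on the robot's side. Start the timers in the order in which the boards were painted: with the fingertips press down the grey button on top of the round board's timer, then the square board's, then the long narrow board's, each well down so that it stays down. Press gently, do not lift or shove the timers, do not touch the painted boards, and leave everything else where it is.

Things in the scene. Friction and masses are not known exactly. Their poses are not given: they have to be found in the camera images.
- board_round: round painted sample board, 120 mm diameter, ochre brushed finish, fixed, lying flat on small feet with its painted top 37 mm above the table; origin on the table under its centre, z up, its -x side roughly faces the robot
- timer_round: loose round white drying timer (0.18 kg) that belongs to the round board: 60 mm diameter, body 36 mm tall, standing on the table just in front (robot's side) of that board, 140 mm from its centre and up to 45 mm sideways; origin on its underside centre, z up. All three timers look alike
- start_round_top (a point): centre of the top face of the start button of the timer of the round board: upright grey cylinder, 32 mm diameter, its flat springy top 56 mm above the table when up, 47 mm when fully down and released; the point moves with the button
- start_round (a joint): travel of that button in m: 0 up, 0.009 fully down; it slides down against a steady friction of about 3 N and stays where it is left; the cap that the finger meets gives by a further 0.5 mm per newton (up to 10 mm) and springs back, and is not counted in this value; it counts as started from 0.005 down; over 20 N on a timer is too hard
- board_square: square painted sample board, 110 x 110 mm, ochre brushed finish, fixed, lying flat on small feet with its painted top 37 mm above the table; origin on the table under its centre, z up, its -x side roughly faces the robot
- timer_square: loose round white drying timer (0.18 kg) that belongs to the square board: 60 mm diameter, body 36 mm tall, standing on the table just in front (robot's side) of that board, 140 mm from its centre and up to 45 mm sideways; origin on its underside centre, z up. All three timers look alike
- start_square_top (a point): centre of the top face of the start button of the timer of the square board: upright grey cylinder, 32 mm diameter, its flat springy top 56 mm above the table when up, 47 mm when fully down and released; the point moves with the button
- start_square (a joint): travel of that button in m: 0 up, 0.009 fully down; it slides down against a steady friction of about 3 N and stays where it is left; the cap that the finger meets gives by a further 0.5 mm per newton (up to 10 mm) and springs back, and is not counted in this value; it counts as started from 0.005 down; over 20 N on a timer is too hard
- board_long: long narrow painted sample board, 180 mm along its x by 50 mm along its y, ochre brushed finish, fixed, lying flat on small feet with its painted top 37 mm above the table; origin on the table under its centre, z up, its -x side roughly faces the robot
- timer_long: loose round white drying timer (0.18 kg) that belongs to the long narrow board: 60 mm diameter, body 36 mm tall, standing on the table just in front (robot's side) of that board, 140 mm from its centre and up to 45 mm sideways; origin on its underside centre, z up. All three timers look alike
- start_long_top (a point): centre of the top face of the start button of the timer of the long narrow board: upright grey cylinder, 32 mm diameter, its flat springy top 56 mm above the table when up, 47 mm when fully down and released; the point moves with the button
- start_long (a joint): travel of that button in m: 0 up, 0.009 fully down; it slides down against a steady friction of about 3 N and stays where it is left; the cap that the finger meets gives by a further 0.5 mm per newton (up to 10 mm) and springs back, and is not counted in this value; it counts as started from 0.005 down; over 20 N on a timer is too hard
- jar: loose glass jar with steel cap, 44 mm diameter, 60 mm tall, origin under its centre; stands beside the timer of the round board, 75 to 110 mm from it centre to centre; leave alone
- sanding_block: loose cork sanding block 60 x 40 x 30 mm, origin under its centre; lies beside the timer of the square board, 75 to 110 mm from it centre to centre; leave alone
- dipper: loose small open steel cup, 48 mm diameter, 45 mm tall, origin under its centre; stands beside the timer of the long board, 75 to 110 mm from it centre to centre; leave alone
- brush: loose paint brush lying on the table nearer the robot, to its right, under 40 mm high; leave alone
- filling_knife: loose filling knife (spatula) lying on the table nearer the robot, to its left, under 40 mm high; leave alone
- water_bottle: loose clear bottle, 66 mm diameter, 190 mm tall, on the right side of the table; leave alone
- small_tub: loose closed white tub, 100 mm diameter, 100 mm tall, on the left side of the table; leave alone
There are look-alikes about, which are no part of the job. Leave any purple or red look-alike of the timer_long alone.

How it is judged:
By the outcome, as a careful person would: the job done as asked, in the order asked, and still so for the second after the job is handed in, with the robot touching nothing.
It also fails if it takes over 45 s, if anything falls off the work surface, if the arm or the gripper's body presses on something with over 40 N, if the wrist force passes 120 N, or if a joint passes its speed limit or range.

## Robot

A 7-joint arm with a two-finger parallel gripper is mounted at the origin on the work surface. World frame = base frame: x ahead of the robot, y to its left, z up, the work surface at z = 0. Lengths are in m, angles in rad, forces in N, time in s.
With the tool pointing down it reaches from about 0.4 to 0.85 m from the base axis. Payload 10.4 kg.
Tool frame: the origin (TCP) lies on the centre line of the jaws, within the pads' length; the fingertips stand 22 mm ahead of it and the grasp point (between the pads) lies 3 mm ahead of it; z points along the fingers, y is the direction in which the jaws open and shut (so a half turn about z gives the same grasp; the last joint's range is limited). The gripper opens to 85 mm and grips with 20 to 120 N. Pads are 22 mm wide; open, the fingers measure 114 mm over their backs; the gripper's body (76 mm by 85 mm) begins 54 mm behind the grasp point. The pads swing forward as they close: fully open they stand 13 mm farther back than shut.
Start: joints at [1.278, 0.332, -0.065, 1.46, 0.022, 1.35, -0.088], TCP at [0.167, -0.602, 0.253] pointing down, gripper open.
Joint ranges: [-2.6, 2.6], [-0.5, 2.12], [-1.47, 1.34], [0.16, 2.42], [-1.27, 4.41], [0.06, 2.06], [-2.6, 2.6]. Speed limits (rad/s): [2.22, 2.22, 2.79, 2.79, 3.14, 3.14, 3.14].

## Interface

Orientations are given as a unit quaternion [x, y, z, w].
In Python, from workcell import manip gives the robot as it stands. The module is installed in compiled form; this text tells all that it offers.
- The arm moves only by the shell command python3 -m crank 'ROWS' [FORCE]. ROWS is JSON, a list of rows, each a list of 3 entries, a list of its own where there are three numbers: the opening, from -1 (shut) to 1 (fully open), then the shift along the tool's x, y, z normalised to -1 to 1, where 1 is 80 mm, then the turn, a rotation vector about the tool's x, y, z normalised to -1 to 1, where 1 is pi/4 rad. In form: [[jaw, [tx, ty, tz], [ax, ay, az]], ...]. A call has exactly 5 rows; each row shifts and turns the commanded pose from where the row before left it, along the tool's axes as they then stand; what a row does not reach is not made up. A row lasts 1/10 s, in which the tool goes at most 50 mm and 8.59 degrees, less where a joint would pass 70% of its speed; a pose out of reach is approached as far as the arm can. A call with a number of a shift or a turn outside -1 to 1 is refused whole. A call with a gripper value outside its range is refused whole. The fingers move at their own pace and stop on an object; FORCE is the grip in N (left out, the last holds). Time passes only in rows, so rows that do not move let the fingers close, or fill a call up. It gives the time, the measured TCP pose, the force and the opening at its end, in the units of the state.
- manip.get_obs(): the state, without advancing time (a new reading comes with each control period).
- manip.camera(name): name is "scene" or "top" or "wrist"; returns the picture (400x640x3 uint8, blue, green, red); there is no depth.
- manip.camera_info(name): a dict with "K" (3x3 intrinsics, pixels), "k1" (the pictures are not rectified: a ray, as slopes to the right and down, at radius r is drawn at 1 + k1 r^2 times it, then the intrinsics apply), "camera_from_world" (4x4, takes a point from world to camera coordinates); the wrist camera has in their place "mount" (4x4, takes a point from camera to tool coordinates, whose origin is the TCP and whose axes are the flange's). Camera axes: x right, y down, z forward; pixel columns grow to the right and rows downward; lengths in m; the calibration is good to about 2 mm. A picture is of the moment at which its call begins: read the wrist's pose just before it. camera_info takes no time and is no camera call.
- manip.hand_in(): hands the job in, once; it reports no verdict.
The state is a dict: "clock": time; "joint_pos": joint angles; "joint_velocities": joint speeds; "tau": joint torques, N m; "position": TCP position; "ee_rot": TCP orientation; "ft_force": force on the tool from outside, world axes, zero at the start; "torque": the same for the moment, N m; "grip_width": opening from 0.0 (shut) to 1.0 (fully open).
Only numpy, scipy, OpenCV 4.12 (cv2) and the standard library are available. Lean on these libraries where they do the work, as an engineer would, in place of code of your own. Each camera call takes 0.05 s, during which the arm holds its last target.

## Working session

There is one attempt and no reset: what is moved stays moved. The work goes in short steps, Python scripts to look and compute and a shell command to move; the robot and the scene stay as the last step left them, time stands still between calls to the robot, and variables do not carry over. Pictures are saved under pics/ and viewed, and the job is handed in when it is done.

```bash
mkdir -p pics; python3 - <<'E'
from workcell import manip
import cv2,numpy as np
np.set_printoptions(precision=4,suppress=True)
o=manip.get_obs()
for k in o: print(k,o[k])
for n in ("scene","top"):
    im=manip.camera(n); cv2.imwrite(f"pics/{n}0.png",im)
    print(n,manip.camera_info(n))
print(manip.camera_info("wrist"))
E
```

```text
clock 0.0
joint_pos [ 1.2784  0.3329 -0.0647  1.461   0.0216  1.3499 -0.0885]
joint_velocities [-0.0004 -0.0008  0.0012  0.0008  0.0016  0.0015 -0.0016]
tau [ -0.0016 -62.545    0.0484 -39.1604   0.0161   0.01     0.    ]
position [ 0.1665 -0.602   0.2525]
ee_rot [ 0.9909  0.1345 -0.0001 -0.0007]
ft_force [0.0713 0.2653 1.0818]
torque [-0.0169  0.0108  0.0354]
grip_width 0.9978166844974475
scene {'K': array([[367.5267,   0.    , 324.1655],
       [  0.    , 367.5267, 197.8386],
       [  0.    ,   0.    ,   1.    ]]), 'k1': -0.0593739027415386, 'camera_from_world': array([[-0.8152,  0.5792,  0.0013,  0.4512],
       [ 0.4003,  0.5651, -0.7214, -0.1647],
       [-0.4185, -0.5876, -0.6925,  1.2538],
       [ 0.    ,  0.    ,  0.    ,  1.    ]])}
top {'K': array([[407.411 ,   0.    , 318.2739],
       [  0.    , 407.411 , 202.529 ],
       [  0.    ,   0.    ,   1.    ]]), 'k1': 0.014153116266725786, 'camera_from_world': array([[ 0.0031, -1.    , -0.0043, -0.0017],
       [-0.9827, -0.0023, -0.185 ,  0.5207],
       [ 0.185 ,  0.0048, -0.9827,  1.2359],
       [ 0.    ,  0.    ,  0.    ,  1.    ]])}
{'K': array([[309.7859,   0.    , 312.3099],
       [  0.    , 309.7859, 198.4623],
       [  0.    ,   0.    ,   1.    ]]), 'k1': -0.02449904721383037, 'mount': array([[ 0.0005, -0.9664, -0.2569,  0.0645],
       [ 1.    ,  0.0002,  0.001 , -0.0001],
       [-0.0009, -0.2569,  0.9664, -0.1205],
       [ 0.    ,  0.    ,  0.    ,  1.    ]])}
```

View pics/top0.png

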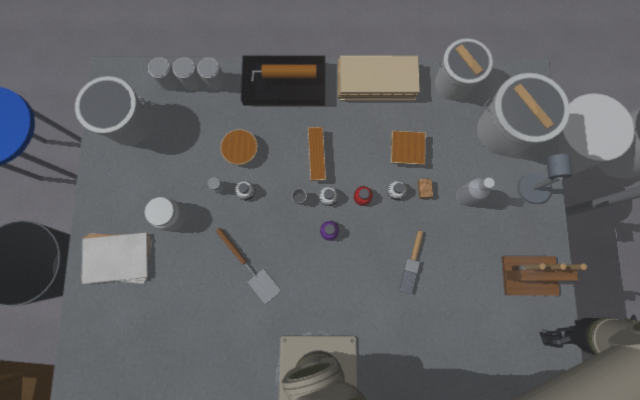

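View pics/scene0.png

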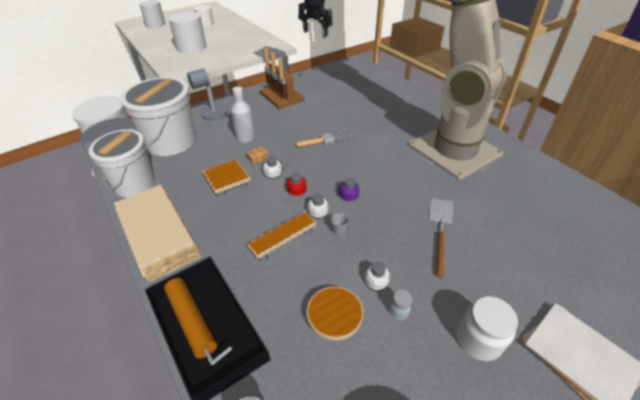

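Top view candidates: three white timers at (245,190), (328,196) and (397,190), plus a red one at (363,196) and a purple one at (329,230), which are the look-alikes. The round board is at (239,148), the long one at (317,153) and the square one at (408,147). Each white timer is the one just in front of its board. I'll confirm this in an enlarged crop and measure.

```bash
cat > h.py <<'E'
import numpy as np,cv2
from workcell import manip
def ray(n,u,v):
    c=manip.camera_info(n);K=c["K"];D=np.array([c["k1"],0,0,0,0.])
    x,y=cv2.undistortPoints(np.array([[[u,v]]],float),K,D)[0,0]
    M=c["camera_from_world"];R=M[:3,:3];t=M[:3,3]
    return -R.T@t, R.T@np.array([x,y,1])
def onz(n,u,v,z):
    o,d=ray(n,u,v); return o+d*(z-o[2])/d[2]
def proj(n,p):
    c=manip.camera_info(n);M=c["camera_from_world"]
    return cv2.projectPoints(np.array([p],float),cv2.Rodrigues(M[:3,:3])[0],M[:3,3],c["K"],np.array([c["k1"],0,0,0,0.]))[0][0,0]
E
python3 - <<'E'
from h import *
np.set_printoptions(precision=4,suppress=True)
t=cv2.imread("pics/top0.png");s=cv2.imread("pics/scene0.png")
cv2.imwrite("pics/crop_t.png",cv2.resize(t[125:245,200:440],None,fx=3.3,fy=3.3,interpolation=cv2.INTER_CUBIC))
cv2.imwrite("pics/crop_s.png",cv2.resize(s[140:330,200:430],None,fx=3.1,fy=3.1,interpolation=cv2.INTER_CUBIC))
for n,im in(("top",t),("scene",s)):
    hsv=cv2.cvtColor(im,cv2.COLOR_BGR2HSV)
    m=((hsv[...,1]<40)&(hsv[...,2]>165)).astype(np.uint8)
    m=cv2.morphologyEx(m,cv2.MORPH_CLOSE,np.ones((3,3)))
    k,l,st,ce=cv2.connectedComponentsWithStats(m)
    for i in range(1,k):
        if 60<st[i,4]<900:
            cn=cv2.findContours((l==i).astype(np.uint8),0,2)[0][0]
            (u,v),r=cv2.minEnclosingCircle(cn)
            print(n,st[i],(u,v),r,onz(n,u,v,.036)[:2])
E
```

```text
top [444  40  47  42 216] (467.10870361328125, 61.5) 23.542858123779297 [ 1.0104 -0.5029]
top [ 76  77  59  55 489] (104.75373077392578, 104.37313079833984) 30.090852737426758 [0.8538 0.7113]
top [484 178  10   9  67] (488.6428527832031, 182.35714721679688) 4.656675815582275 [ 0.59   -0.5452]
top [145 198  27  27 575] (158.38626098632812, 210.83648681640625) 14.0104341506958 [0.4951 0.5067]
scene [382   0  24  38 601] (393.5, 18.5) 21.783119201660156 [-0.6916 -1.0459]
scene [433   8  17  36 230] (441.5, 25.5) 17.846668243408203 [-0.8406 -0.8067]
scene [521  47  23  39 403] (534.0, 66.0) 19.105072021484375 [-0.7937 -0.1955]
scene [232  87  19  55 573] (240.0, 114.0) 27.45915985107422 [ 0.5223 -0.5819]
scene [416 140  86  38 801] (458.5, 148.5) 42.8545036315918 [0.0307 0.0281]
scene [264 161  17  16 171] (272.3793029785156, 167.8275909423828) 8.843642234802246 [ 0.5803 -0.2365]
scene [310 200  18  17 200] (318.340576171875, 206.94927978515625) 9.698589324951172 [ 0.5615 -0.0163]
scene [368 269  22  21 259] (378.25, 277.125) 11.94070816040039 [0.5786 0.2496]
```

View pics/crop_t.png

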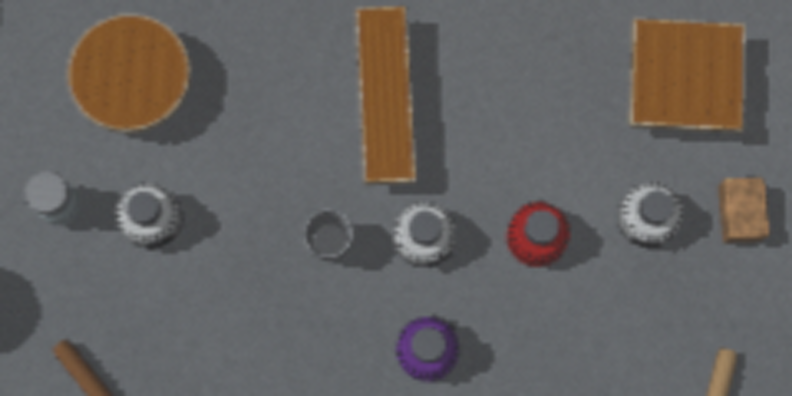

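View pics/crop_s.png

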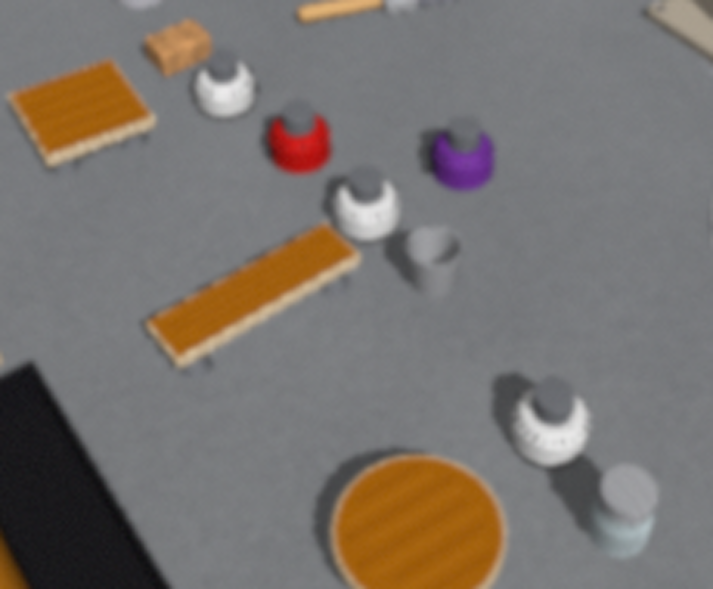

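The crop shows jar, dipper and sanding block each beside the matching white timer, so the identification holds. In crop pixels the button tops are at about (145,208) round, (427,229) long and (657,209) square.

```bash
python3 - <<'E'
from h import *
np.set_printoptions(precision=4,suppress=True)
T={'round':(145,208),'long':(427,229),'square':(657,209),'red':(542,226)}
S={'round':(554,388),'long':(368,174),'square':(221,58),'red':(298,108)}
for k in T:
    a=onz("top",(T[k][0]+.5)/3.3-.5+200,(T[k][1]+.5)/3.3-.5+125,.056)
    b=onz("scene",(S[k][0]+.5)/3.1-.5+200,(S[k][1]+.5)/3.1-.5+140,.056)
    print(k,a[:2],b[:2])
o=manip.get_obs()
from scipy.spatial.transform import Rotation as R
print(R.from_quat(o["ee_rot"]).as_matrix())
E
```

```text
round [0.5665 0.2356] [0.5668 0.2334]
long [ 0.5466 -0.0341] [ 0.548  -0.0352]
square [ 0.5665 -0.2537] [ 0.5717 -0.2566]
red [ 0.5497 -0.1437] [ 0.5504 -0.1474]
[[ 0.9638  0.2665 -0.0004]
 [ 0.2665 -0.9638  0.0012]
 [-0.     -0.0013 -1.    ]]
```

Both views agree within a few mm: round (.567,.235), long (.547,-.035), square (.568,-.255). First move: close the jaw, align the tool with the world axes and begin to travel.

```bash
python3 -m crank '[[-1,[0,0,0],[0,0,0.172]],[-1,[0,0,0],[0,0,0.172]],[-1,[0.44,-0.39,0],[0,0,0]],[-1,[0.44,-0.39,0],[0,0,0]],[-1,[0.44,-0.39,0],[0,0,0]]]' 40; python3 -m crank '[[-1,[0.44,-0.39,0],[0,0,0]],[-1,[0.44,-0.39,0],[0,0,0]],[-1,[0.44,-0.39,0],[0,0,0]],[-1,[0.44,-0.39,0],[0,0,0]],[-1,[0.44,-0.39,0],[0,0,0]]]'
```

```text
clock: 0.6
position: [0.2731, -0.5075, 0.2529]
ee_rot: [1.0, -0.001, -0.0, -0.0]
ft_force: [1.1, -0.2, -0.5]
grip_width: 0.145
clock: 1.1
position: [0.4493, -0.3514, 0.2532]
ee_rot: [1.0, -0.0, -0.0, -0.0]
ft_force: [0.7, 0.3, 0.6]
grip_width: -0.001
```

```bash
for i in 1 2; do python3 -m crank '[[-1,[0.098,-0.4885,0],[0,0,0]],[-1,[0.098,-0.4885,0],[0,0,0]],[-1,[0.098,-0.4885,0],[0,0,0]],[-1,[0.098,-0.4885,0],[0,0,0]],[-1,[0.098,-0.4885,0],[0,0,0]]]'; done; python3 -m crank '[[-1,[0.098,-0.4885,0.25],[0,0,0]],[-1,[0.098,-0.4885,0.25],[0,0,0]],[-1,[0.098,-0.4885,0.25],[0,0,0]],[-1,[0.098,-0.4885,0.25],[0,0,0]],[-1,[0.098,-0.4885,0.25],[0,0,0]]]'
python3 - <<'E'
from h import *
print(manip.get_obs())
for n in("wrist","top"):
    im=manip.camera(n); cv2.imwrite(f"pics/{n}1.png",im)
E
```

```text
clock: 1.6
position: [0.4875, -0.1559, 0.2531]
ee_rot: [1.0, -0.0, -0.0, 0.0]
ft_force: [0.8, -0.9, 0.3]
grip_width: -0.003
clock: 2.1
position: [0.5268, 0.0393, 0.2532]
ee_rot: [1.0, -0.0, -0.0, 0.0]
ft_force: [0.2, -0.3, 0.4]
grip_width: 0.001
clock: 2.6
position: [0.5662, 0.2346, 0.1521]
ee_rot: [1.0, -0.0, -0.0, 0.0]
ft_force: [0.5, -0.5, 0.1]
grip_width: -0.003
{'clock': 2.6, 'joint_pos': array([ 0.02840905,  0.45526529, -0.63758641,  1.59040847,  0.2858242 ,
        1.19135092, -2.23883934]), 'joint_velocities': array([-0.73086284,  0.665814  ,  0.03442968, -0.39096997,  0.40997714,
       -0.14953645, -0.75696686]), 'tau': array([  3.76035467, -66.79017305, -11.14238799, -32.42011428,
        -1.03840202,   0.36998581,   1.48412302]), 'position': array([0.56616669, 0.23456355, 0.15211238]), 'ee_rot': array([ 9.99999886e-01, -4.06080018e-04, -1.57745786e-04,  1.95383821e-04]), 'ft_force': array([ 0.53146997, -0.50573089,  0.14316958]), 'torque': array([-0.02591121, -0.03171686, -0.04880325]), 'grip_width': -0.003258591182645765}
```

View pics/wrist1.png

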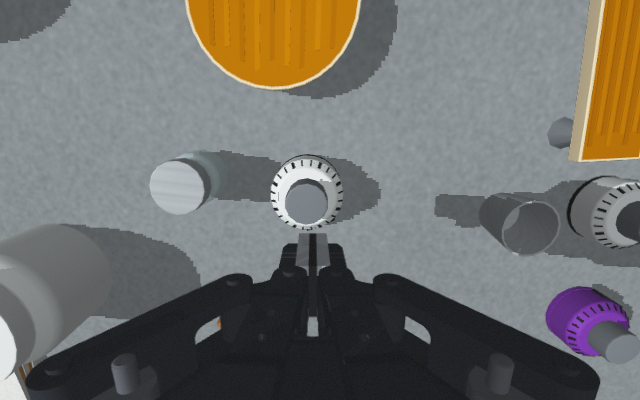

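The wrist view shows the button's top at about (306,201), jar on the left and round board ahead. I'll refine the position from this.

```bash
cat >> h.py <<'E'
from scipy.spatial.transform import Rotation as Rot
def wonz(pos,q,u,v,z):
    c=manip.camera_info("wrist");x,y=cv2.undistortPoints(np.array([[[u,v]]],float),c["K"],np.array([c["k1"],0,0,0,0.]))[0,0]
    M=c["mount"];Rt=Rot.from_quat(q).as_matrix()
    o=np.array(pos)+Rt@M[:3,3]; d=Rt@M[:3,:3]@np.array([x,y,1]); return o+d*(z-o[2])/d[2]
E
python3 - <<'E'
from h import *
print(wonz([.5662,.2346,.1521],[1,0,0,0],306,201,.056))
im=cv2.imread("pics/wrist1.png")
cv2.imwrite("pics/w1c.png",cv2.resize(im[140:260,240:380],None,fx=4,fy=4,interpolation=2))
print(manip.get_obs()["position"])
E
```

```text
[0.57127228 0.23898373 0.056     ]
[0.5633516  0.23899643 0.14972658]
```

View pics/w1c.png

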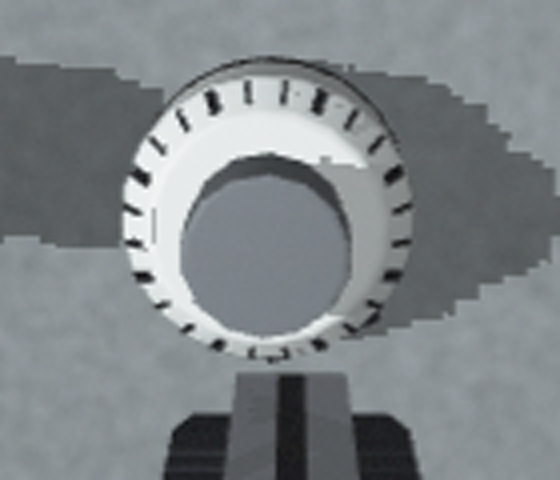

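```bash
python3 -m crank '[[-1,[0,0,0],[0,0,0]],[-1,[0,0,0],[0,0,0]],[-1,[0,0,0],[0,0,0]],[-1,[0,0,0],[0,0,0]],[-1,[0,0,0],[0,0,0]]]'
python3 - <<'E'
from h import *
o=manip.get_obs();im=manip.camera("wrist")
print(o["position"],o["ee_rot"],manip.get_obs()["position"],o["ft_force"])
cv2.imwrite("pics/w2c.png",cv2.resize(im[140:260,240:380],None,fx=4,fy=4,interpolation=2))
for u,v in((306.4,203.6),):print(wonz([.5662,.2346,.1521],[1,0,0,0],u,v,.056))
E
```

```text
clock: 3.2
position: [0.5665, 0.2325, 0.1538]
ee_rot: [1.0, -0.001, 0.0, 0.0]
ft_force: [0.3, -0.5, 0.5]
grip_width: -0.006
[0.56646792 0.23250432 0.15379766] [ 9.99999594e-01 -7.60105876e-04  4.68787499e-04  1.21073344e-04] [0.56635214 0.23269903 0.15367487] [ 0.26013577 -0.46645415  0.49256062]
[0.5693135  0.23870065 0.056     ]
```

View pics/w2c.png

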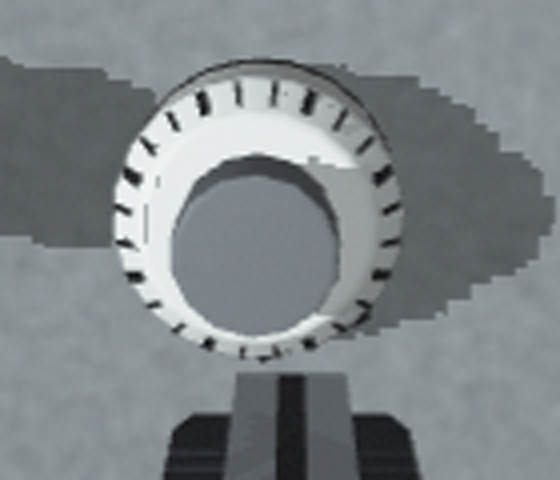

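```bash
python3 -m crank '[[-1,[0.02,-0.055,0.1],[0,0,0]],[-1,[0,0,0.2],[0,0,0]],[-1,[0,0,0.2],[0,0,0]],[-1,[0,0,0.2],[0,0,0]],[-1,[0,0,0.1],[0,0,0]]]'; python3 -m crank '[[-1,[0,0,0],[0,0,0]],[-1,[0,0,0],[0,0,0]],[-1,[0,0,0],[0,0,0]],[-1,[0,0,0],[0,0,0]],[-1,[0,0,0],[0,0,0]]]'
python3 - <<'E'
from h import *
o=manip.get_obs();im=manip.camera("wrist")
print(o["position"],o["ft_force"],o["joint_velocities"])
cv2.imwrite("pics/w3c.png",im)
E
```

```text
clock: 3.75
position: [0.5666, 0.237, 0.0864]
ee_rot: [1.0, -0.0, -0.002, 0.001]
ft_force: [-0.6, -0.0, 0.5]
grip_width: 0.0
clock: 4.25
position: [0.568, 0.2377, 0.0898]
ee_rot: [1.0, -0.0, 0.0, -0.0]
ft_force: [-0.8, -0.7, -0.1]
grip_width: -0.001
[0.56797729 0.23773136 0.08979471] [-0.81568467 -0.7210701  -0.11134469] [ 1.30640216e-03  3.14515062e-03  1.63398597e-03  9.91032172e-04
 -9.83232718e-05  1.76933590e-04  3.52923320e-04]
```

View pics/w3c.png

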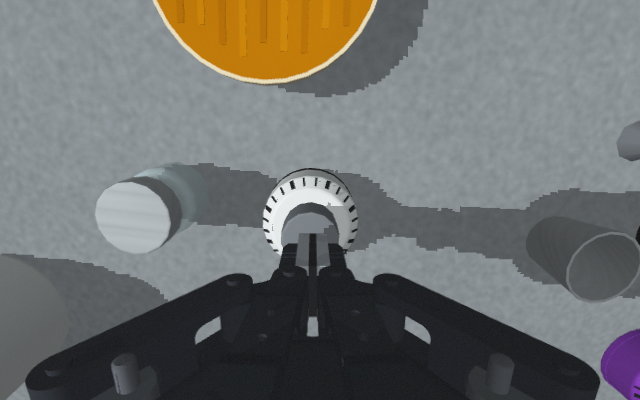

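The finger is over the button's centre, with the button at about u=310 and the finger at u=313. Next I press in stages.

```bash
python3 -m crank '[[-1,[0,0,0.05],[0,0,0]],[-1,[0,0,0.05],[0,0,0]],[-1,[0,0,0.05],[0,0,0]],[-1,[0,0,0.05],[0,0,0]],[-1,[0,0,0],[0,0,0]]]';python3 -m crank '[[-1,[0,0,0.02],[0,0,0]],[-1,[0,0,0.02],[0,0,0]],[-1,[0,0,0.02],[0,0,0]],[-1,[0,0,0],[0,0,0]],[-1,[0,0,0],[0,0,0]]]'
```

```text
clock: 4.8
position: [0.5677, 0.2375, 0.0728]
ee_rot: [1.0, -0.0, -0.0, 0.0]
ft_force: [-1.0, -1.6, 0.9]
grip_width: 0.004
clock: 5.3
position: [0.5677, 0.2376, 0.0685]
ee_rot: [1.0, -0.0, -0.0, 0.0]
ft_force: [-0.3, -1.2, 1.4]
grip_width: -0.001
```

```bash
python3 -m crank '[[-1,[0,0,0.02],[0,0,0]],[-1,[0,0,0.01],[0,0,0]],[-1,[0,0,0],[0,0,0]],[-1,[0,0,0],[0,0,0]],[-1,[0,0,0],[0,0,0]]]'; python3 - <<'E'
from h import *
for i in range(3):
    o=manip.get_obs();im=manip.camera("scene");print(o["position"],o["ft_force"])
cv2.imwrite("pics/s3.png",cv2.resize(im[200:330,300:450],None,fx=4,fy=4,interpolation=2))
E
```

```text
clock: 5.8
position: [0.5678, 0.2377, 0.0663]
ee_rot: [1.0, -0.0, 0.0, 0.0]
ft_force: [-1.3, -1.8, 5.5]
grip_width: -0.0
[0.56779615 0.23768683 0.06634914] [-1.28763662 -1.77214484  5.5300778 ]
[0.56779866 0.23766531 0.06633046] [-1.79051718 -1.2475799   5.91506046]
[0.56780979 0.23768428 0.06634654] [-1.91531818 -1.37004212  5.72296854]
```

View pics/s3.png

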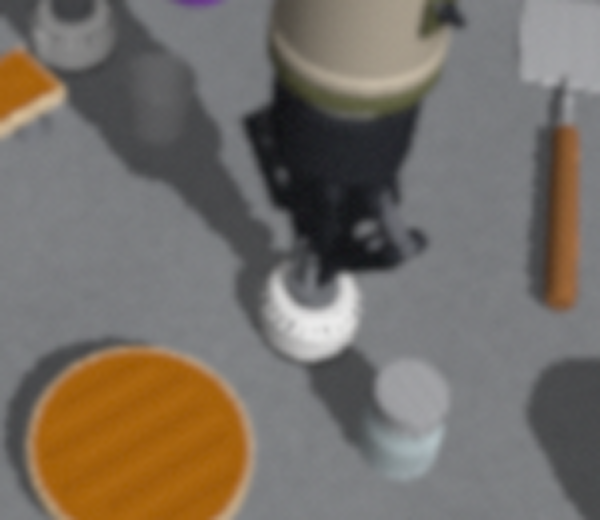

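Force of 5.7 N at tip z 0.0443 matches "fully down" (5.4 N expected). Now I rise and go to the square board's timer.

```bash
python3 -m crank '[[-1,[0,0,-0.05],[0,0,0]],[-1,[0,0,-0.15],[0,0,0]],[-1,[0,0,-0.25],[0,0,0]],[-1,[0,0,-0.35],[0,0,0]],[-1,[0,0,-0.2],[0,0,0]]]'
python3 - <<'E'
from h import *
o=manip.get_obs();im=manip.camera("wrist");print(o["position"],o["ft_force"])
cv2.imwrite("pics/w4.png",im)
E
for i in 1 2; do python3 -m crank '[[-1,[0,0.5,0],[0,0,0]],[-1,[0,0.5,0],[0,0,0]],[-1,[0,0.5,0],[0,0,0]],[-1,[0,0.5,0],[0,0,0]],[-1,[0,0.5,0],[0,0,0]]]';done
python3 -m crank '[[-1,[0,0.5,0],[0,0,0]],[-1,[0,0.4,0],[0,0,0]],[-1,[0,0.25,0],[0,0,0]],[-1,[0,0,0],[0,0,0]],[-1,[0,0,0],[0,0,0]]]'
python3 -m crank '[[-1,[0,0,0],[0,0,0]],[-1,[0,0,0],[0,0,0]],[-1,[0,0,0],[0,0,0]],[-1,[0,0,0],[0,0,0]],[-1,[0,0,0],[0,0,0]]]'
python3 - <<'E'
from h import *
o=manip.get_obs();im=manip.camera("wrist");print(o["position"],o["ft_force"])
cv2.imwrite("pics/w5.png",im)
E
```

```text
clock: 6.45
position: [0.5683, 0.2382, 0.1488]
ee_rot: [1.0, -0.0, 0.001, -0.001]
ft_force: [0.9, -0.1, -0.1]
grip_width: -0.001
[0.56831455 0.23820848 0.14882829] [ 0.86567165 -0.10402969 -0.06035735]
clock: 7.0
position: [0.5673, 0.036, 0.146]
ee_rot: [1.0, -0.0, 0.0, 0.0]
ft_force: [1.0, 0.5, 0.7]
grip_width: 0.001
clock: 7.5
position: [0.5672, -0.164, 0.146]
ee_rot: [1.0, -0.0, -0.0, 0.0]
ft_force: [0.8, 0.7, -0.1]
grip_width: 0.001
clock: 8.0
position: [0.5674, -0.254, 0.1458]
ee_rot: [1.0, -0.0, -0.0, -0.0]
ft_force: [-0.2, 1.0, 0.2]
grip_width: 0.001
clock: 8.5
position: [0.5676, -0.2541, 0.1462]
ee_rot: [1.0, -0.0, 0.0, 0.0]
ft_force: [0.1, 0.1, -0.1]
grip_width: -0.005
[ 0.56759041 -0.25412164  0.14618222] [ 0.13177847  0.07003704 -0.07609024]
```

View pics/w4.png

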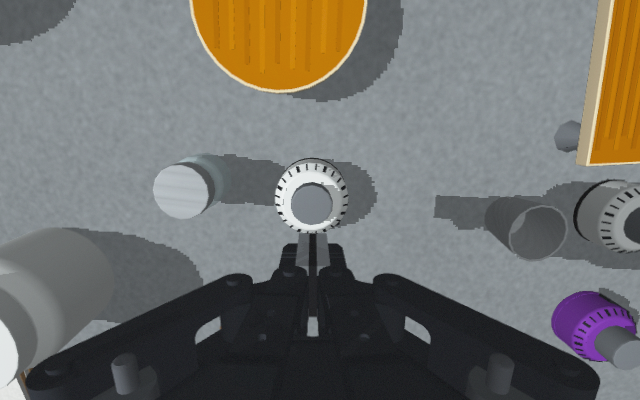

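View pics/w5.png

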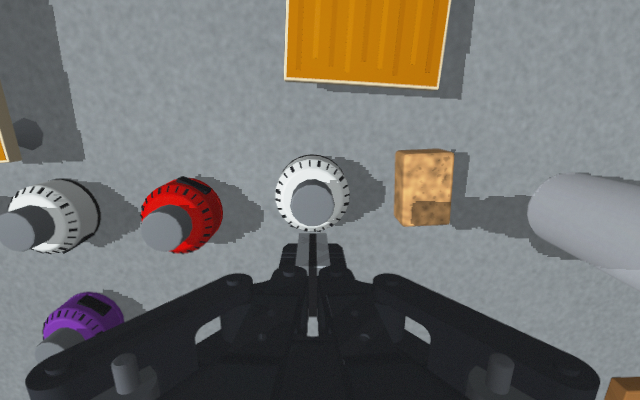

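The round button is visibly lower and its timer has not moved. The square timer (white, sanding block at its right, square board ahead) has its button at (313,201), centred on the fingers.

```bash
python3 -m crank '[[-1,[0.03,0,0.12],[0,0,0]],[-1,[0,0,0.2],[0,0,0]],[-1,[0,0,0.2],[0,0,0]],[-1,[0,0,0.15],[0,0,0]],[-1,[0,0,0.05],[0,0,0]]]'; python3 -m crank '[[-1,[0,0,0.04],[0,0,0]],[-1,[0,0,0.04],[0,0,0]],[-1,[0,0,0.02],[0,0,0]],[-1,[0,0,0],[0,0,0]],[-1,[0,0,0],[0,0,0]]]'
```

```text
clock: 9.05
position: [0.5688, -0.2539, 0.0859]
ee_rot: [1.0, -0.0, -0.002, -0.001]
ft_force: [-0.2, 0.1, -0.3]
grip_width: -0.004
clock: 9.55
position: [0.5701, -0.2544, 0.0809]
ee_rot: [1.0, -0.0, 0.0, 0.0]
ft_force: [0.0, 0.1, -0.6]
grip_width: 0.001
```

Next I go down 12.5 mm and then trim by the force.

```bash
python3 -m crank '[[-1,[0,0,0.04],[0,0,0]],[-1,[0,0,0.04],[0,0,0]],[-1,[0,0,0.04],[0,0,0]],[-1,[0,0,0.03],[0,0,0]],[-1,[0,0,0],[0,0,0]]]'; python3 -m crank '[[-1,[0,0,0.02],[0,0,0]],[-1,[0,0,0.01],[0,0,0]],[-1,[0,0,0],[0,0,0]],[-1,[0,0,0],[0,0,0]],[-1,[0,0,0],[0,0,0]]]'
```

```text
clock: 10.05
position: [0.5701, -0.2544, 0.0683]
ee_rot: [1.0, -0.0, 0.0, 0.0]
ft_force: [0.6, -1.2, 2.4]
grip_width: -0.0
clock: 10.55
position: [0.5701, -0.2544, 0.0665]
ee_rot: [1.0, -0.0, 0.0, 0.0]
ft_force: [-0.1, 0.0, 5.4]
grip_width: -0.001
```

The square button reads the same (5.4 N at TCP z 0.0665). On to the long board's timer.

```bash
python3 -m crank '[[-1,[0,0,-0.05],[0,0,0]],[-1,[0,0,-0.15],[0,0,0]],[-1,[0,0,-0.25],[0,0,0]],[-1,[0,0,-0.35],[0,0,0]],[-1,[0,0,-0.2],[0,0,0]]]'
python3 - <<'E'
from h import *
o=manip.get_obs();im=manip.camera("wrist");print(o["position"],o["ft_force"])
cv2.imwrite("pics/w6.png",im)
E
python3 -m crank '[[-1,[-0.05,-0.5,0],[0,0,0]],[-1,[-0.05,-0.5,0],[0,0,0]],[-1,[-0.05,-0.5,0],[0,0,0]],[-1,[-0.05,-0.5,0],[0,0,0]],[-1,[-0.05,-0.45,0],[0,0,0]]]'
python3 -m crank '[[-1,[-0.04,-0.3,0],[0,0,0]],[-1,[0,0,0],[0,0,0]],[-1,[0,0,0],[0,0,0]],[-1,[0,0,0],[0,0,0]],[-1,[0,0,0],[0,0,0]]]'
python3 - <<'E'
from h import *
o=manip.get_obs();im=manip.camera("wrist");print(o["position"],o["ft_force"])
cv2.imwrite("pics/w7.png",im)
E
```

```text
clock: 11.05
position: [0.5704, -0.2544, 0.1487]
ee_rot: [1.0, -0.0, 0.001, 0.0]
ft_force: [0.9, -0.7, 0.4]
grip_width: -0.003
[ 0.57041262 -0.25439441  0.1487206 ] [ 0.94974508 -0.66556378  0.37848249]
clock: 11.6
position: [0.5493, -0.0563, 0.1459]
ee_rot: [1.0, 0.0, -0.0, -0.0]
ft_force: [0.6, -0.4, 0.4]
grip_width: -0.001
clock: 12.1
position: [0.5468, -0.0357, 0.1459]
ee_rot: [1.0, -0.001, -0.0, 0.0]
ft_force: [0.2, 0.1, 0.6]
grip_width: 0.002
[ 0.54681409 -0.03572275  0.14592418] [0.21042697 0.07568185 0.57124118]
```

View pics/w6.png

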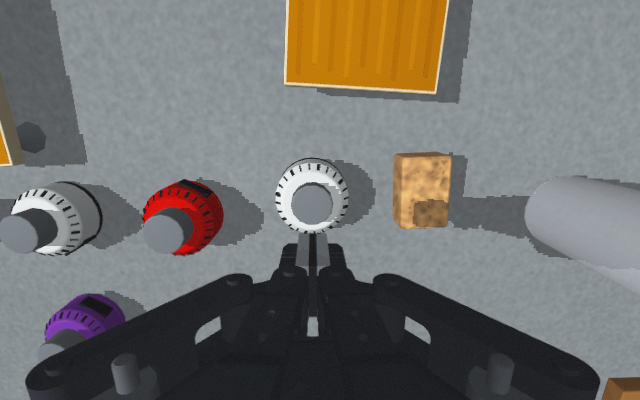

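View pics/w7.png

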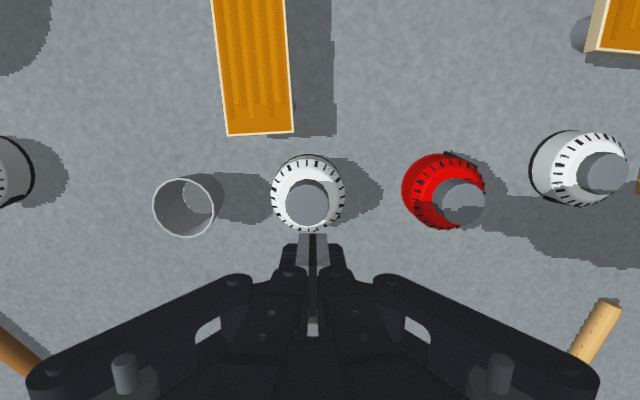

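The white timer in front of the long board, dipper to its left and the red look-alike at (445,190), has its button at (307,203). I shift 3 mm left and go down the same way.

```bash
python3 -m crank '[[-1,[0.02,-0.04,0.12],[0,0,0]],[-1,[0,0,0.2],[0,0,0]],[-1,[0,0,0.2],[0,0,0]],[-1,[0,0,0.15],[0,0,0]],[-1,[0,0,0.05],[0,0,0]]]'; python3 -m crank '[[-1,[0,0,0.04],[0,0,0]],[-1,[0,0,0.04],[0,0,0]],[-1,[0,0,0.02],[0,0,0]],[-1,[0,0,0],[0,0,0]],[-1,[0,0,0],[0,0,0]]]'
python3 -m crank '[[-1,[0,0,0.04],[0,0,0]],[-1,[0,0,0.04],[0,0,0]],[-1,[0,0,0.04],[0,0,0]],[-1,[0,0,0.03],[0,0,0]],[-1,[0,0,0],[0,0,0]]]'; python3 -m crank '[[-1,[0,0,0.02],[0,0,0]],[-1,[0,0,0.01],[0,0,0]],[-1,[0,0,0],[0,0,0]],[-1,[0,0,0],[0,0,0]],[-1,[0,0,0],[0,0,0]]]'
```

```text
clock: 12.65
position: [0.5476, -0.0311, 0.0868]
ee_rot: [1.0, -0.0, -0.001, -0.0]
ft_force: [-0.3, -0.0, 0.1]
grip_width: -0.002
clock: 13.15
position: [0.5486, -0.0312, 0.0808]
ee_rot: [1.0, -0.0, 0.0, 0.0]
ft_force: [0.6, -0.7, -1.3]
grip_width: 0.0
clock: 13.65
position: [0.5486, -0.0312, 0.0683]
ee_rot: [1.0, -0.0, 0.0, 0.0]
ft_force: [1.7, -0.7, 2.4]
grip_width: 0.0
clock: 14.15
position: [0.5486, -0.0312, 0.0664]
ee_rot: [1.0, -0.0, 0.0, 0.0]
ft_force: [0.3, -0.3, 6.0]
grip_width: 0.005
```

```bash
python3 -m crank '[[-1,[0,0,-0.05],[0,0,0]],[-1,[0,0,-0.15],[0,0,0]],[-1,[0,0,-0.25],[0,0,0]],[-1,[0,0,-0.35],[0,0,0]],[-1,[0,0,-0.2],[0,0,0]]]'
python3 -m crank '[[-1,[0,0,-0.4],[0,0,0]],[-1,[0,0,-0.4],[0,0,0]],[-1,[0,0,-0.4],[0,0,0]],[-1,[0,0,0],[0,0,0]],[-1,[0,0,0],[0,0,0]]]'
python3 - <<'E'
from h import *
o=manip.get_obs();im=manip.camera("wrist");print(o["position"],o["ft_force"])
cv2.imwrite("pics/w8.png",im)
s=manip.camera("scene");cv2.imwrite("pics/s8.png",cv2.resize(s[140:330,200:430],None,fx=3.1,fy=3.1,interpolation=2))
E
```

```text
clock: 14.65
position: [0.5487, -0.031, 0.1486]
ee_rot: [1.0, -0.0, 0.001, 0.0]
ft_force: [0.5, 0.4, -0.5]
grip_width: -0.0
clock: 15.15
position: [0.5483, -0.0311, 0.2428]
ee_rot: [1.0, -0.0, 0.0, 0.0]
ft_force: [-0.3, 0.8, -0.4]
grip_width: -0.004
[ 0.5483094  -0.03110301  0.24280202] [-0.31200334  0.82481309 -0.39626557]
```

View pics/w8.png

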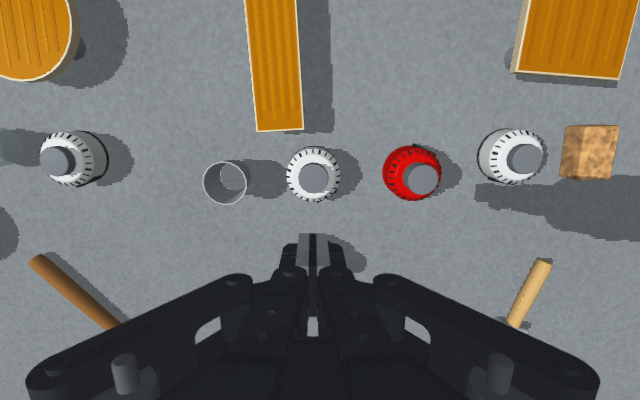

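View pics/s8.png

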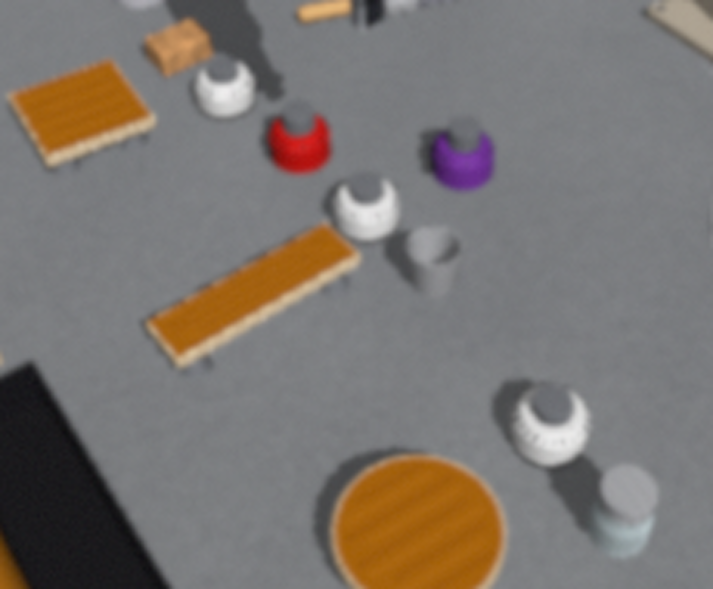

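All three white timers' buttons sit lower than the red and purple ones. In the scene crop they are at (554,400), (368,185) and (221,68), and the bodies have not moved. I'm handing in.

```bash
python3 -c "
from workcell import manip
print(manip.hand_in())"
```

```text
the job is handed in; nothing more can be done
None
```

I pressed the three white timers' buttons in the order asked: round board's, then square board's, then long narrow board's. I then raised the gripper clear and handed the job in at about 15 s; the hand-in reports no verdict.

- **Pressing force:** each press read about 5.4–6 N, with the fingertip 44 mm above the table. That matches a button fully down, and it is well under the 20 N limit.
- **Last pictures:** all three buttons sit visibly lower than before and have stayed down. The timers, boards, red and purple look-alikes, and the neighbouring jar, block and dipper appear unmoved.
- **Disagreement:** the wrist camera and the fixed cameras differed by about 3–4 mm on where the buttons were. That still left the fingertip well within each 32 mm button. No check failed.

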